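# Draw the spatula from the utensil block and hold it slanted over the bowl

## Task

Draw the red spatula straight up out of the utensil block, carry it over to the empty white mixing bowl on the wooden table top and tip it to a slant of about 45 degrees, blade end low, with the blade's end over the middle of the bowl and a few centimetres above the rim. Finish while still holding it there, still and touching nothing but the gripper. Leave the pastry brush standing in its slot, and do not shift or knock over the bowl or the other things on the table.

Things in the scene. Friction and masses are not known exactly. Their poses are not given: they have to be found in the camera images.
- spatula: red-bladed spatula, brown handle, 202 x 46 x 11 mm, 0.06 kg, standing blade down in one of the block's slots. x runs along it from handle to blade (points down at the start, give or take a slight lean), y across the width, z through the thickness. Origin: mid length and width, on the back face (material z 0 to 11 mm). Handle: x -101 to +20, 16 wide, 11 thick. Blade: x +19 to +101, 46 wide, 10 thick
- blade_end (a point): middle of the end edge of the spatula's blade, 101 mm from the spatula's origin along its +x axis
- handle_end (a point): middle of the end of the spatula's handle, 101 mm from the spatula's origin along its -x axis; at the start the uppermost point, about 0.21 m above the table
- utensil_block: pale wooden block on a steel base, fixed: 60 (x) x 166 (y) x 60 mm high, base 70 x 176 x 8 mm. Origin: centre of the underside, z up. Two open slots in its top, centred at y = +42 and -42 mm, each 16 mm (x) by 50 mm (y) and 50 mm deep; their floor is 10 mm above the table. One holds the spatula, the other the pastry brush
- brush: pastry brush with a pale wooden handle, 203 x 43 x 14 mm, standing bristles down in the other slot, its handle reaching up to about 0.21 m above the table. Axes as for the spatula: x from the handle to the bristles. It stays there
- bowl: white mixing bowl with a small pouring lip, 224 x 235 mm across and 94 mm high, 0.5 kg, loose on the table. Origin: centre of the underside, z up; the middle of its mouth is straight above, 94 mm up
- red_tub: white tub with a red lid, 61 mm across, 42 mm high, on the left; a bystander, origin under its middle
- shaker: pale flour shaker, 72 mm across, 88 mm high, on the left; a bystander, origin under its middle
Things that resemble listed ones, but are neither listed nor needed, are in the scene too. What is shaped like the spatula but blue or orange is not meant.

How it is judged:
On the way:
1. the spatula is drawn clear of the block, still more or less upright (height (world z) of blade_end above 0.07 m and angle between spatula's own x axis and vertical above 2.6 rad and contact force between spatula and the fingers above 0.5 N), for 0.1 s.
At the end, for the whole second after the job is handed in: Spatula held at rest, slanting 30 to 60 degrees from vertical, blade low; blade end within 50 mm sideways of the bowl's centre, 112 to 220 mm above the table (rim: 94), touching no bowl, block or brush; bowl upright, within 30 mm of its start; brush within 20 mm (horizontal distance between blade_end and bowl below 0.05 m and height (world z) of blade_end between 0.112 and 0.22 m and angle between spatula's own x axis and vertical between 2.094 and 2.618 rad and contact force between spatula and the fingers above 0.5 N and contact force between spatula and bowl below 0.05 N and contact force between spatula and utensil_block below 0.05 N and contact force between spatula and brush below 0.05 N and linear speed of spatula below 0.03 m/s and angular speed of spatula below 0.3 rad/s and distance of bowl from where it was at the start of the episode below 0.03 m and angle between bowl's own z axis and vertical below 0.1 rad and distance of brush from where it was at the start of the episode below 0.02 m); the arm keeps its last pose, push and grip.
It fails at once if the bowl is shoved (30 mm) or tipped (distance of bowl from where it was at the start of the episode above 0.03 m or angle between bowl's own z axis and vertical above 0.25 rad).
It fails at once if the brush is pulled up or out of its slot (20 mm) (distance of brush from where it was at the start of the episode above 0.02 m).
It fails at once if the tub or the shaker is shifted by more than 30 mm (distance of any of red_tub, shaker from where it was at the start of the episode above 0.03 m).
It also fails if it takes over 32 s, if anything falls off the work surface, if the arm or the gripper's body presses on something with over 40 N, if the wrist force passes 120 N, or if a joint passes its speed limit or range.

## Robot

A 7-joint arm with a two-finger parallel gripper is mounted at the origin on a cart in front of the work surface, level with it; the furniture and walls round the work are solid. World frame = base frame: x ahead of the robot, y to its left, z up, the work surface at z = 0. Lengths are in m, angles in rad, forces in N, time in s.
With the tool pointing down it reaches from about 0.425 to 0.825 m from the base axis. Payload 3.6 kg.
Tool frame: the origin (TCP) lies on the front face of the gripper's body, between the roots of the fingers; the fingertips stand 84 mm ahead of it and the grasp point (between the pads) lies 65 mm ahead of it; x points along the fingers, y is the direction in which the jaws open and shut, and the axes are right-handed (so a half turn about x gives the same grasp; the last joint's range is limited). The gripper opens to 93 mm and grips with 3 to 60 N. Pads are 15 mm wide; open, the fingers measure 128 mm over their backs; the gripper's body (75 mm by 188 mm) begins 65 mm behind the grasp point.
Start: joints at [-1.357, 0.615, -0.013, 1.423, 0.008, 1.103, -0.04], TCP at [0.154, 0.631, 0.303] pointing down, gripper open.
Joint ranges: [-3.12, 3.12], [-0.3, 2.06], [-1.34, 1.32], [0.26, 2.42], [-1.36, 4.5], [0.01, 1.98], [-2.84, 2.84]. Speed limits (rad/s): [2.79, 2.79, 3.14, 3.14, 3.14, 3.14, 3.14].

## Interface

Orientations are given as a unit quaternion [w, x, y, z].
In Python, from station import manip gives the robot as it stands.
- The arm moves only by the shell command python3 -m pendant 'ROWS' [FORCE]. ROWS is JSON, a list that holds one entry, the list of rows, each a list of 5 numbers: the shift along the tool's x, y, z in m, then the turn about the tool's x in rad, then the opening, from 0 (shut) to 1 (fully open). A call has 1 to 12 rows; each row shifts and turns the pose as measured when the row begins, along the tool's axes as they then stand; what a row does not reach is not made up. A row lasts 1/8 s, in which the tool goes at most 62.5 mm and 10.7 degrees, less where a joint would pass 70% of its speed; a pose out of reach is approached as far as the arm can. A call with a gripper value outside its range is refused whole. The fingers move at their own pace and stop on an object; FORCE is the grip in N (left out, the last holds). Time passes only in rows, so rows that do not move let the fingers close. It gives the time, the measured TCP pose, the force and the opening at its end, in the units of the state.
- manip.read_state(): the state, without advancing time (a new reading comes with each control period).
- manip.read_camera(name): name is "scene" or "top"; returns a dict with "frame" (420x560x3 uint8, red, green, blue), "fovy" (degrees; the focal length in pixels is half the picture's height over the tangent of half this angle, whatever the lens; pixels are square), "cx", "cy" (the principal point, pixels), "R" (3x3) and "t" (3): a world point X has camera coordinates R X + t. Camera axes: x right, y down, z forward; pixel columns grow to the right and rows downward; lengths in m; the calibration is good to about 2 mm. A picture is of the moment at which its call begins. There is no depth.
- manip.job_done(): hands the job in, once; it reports no verdict.
The state is a dict: "time_s": time; "qpos": joint angles; "joint_velocities": joint speeds; "joint_torque": joint torques, N m; "ee_pos": TCP position; "eef_rot": TCP orientation; "force": force on the tool from outside, world axes, zero at the start; "wrist_torque": the same for the moment, N m; "finger_gap": opening from 0.0 (shut) to 1.0 (fully open).
Only numpy, scipy, OpenCV 4.12 (cv2) and the standard library are available. Lean on these libraries where they do the work, as an engineer would, in place of code of your own. Each camera call takes 0.05 s, during which the arm holds its last target.

## Working session

There is one attempt and no reset: what is moved stays moved. The work goes in short steps, Python scripts to look and compute and a shell command to move; the robot and the scene stay as the last step left them, time stands still between calls to the robot, and variables do not carry over. Pictures are saved under pics/ and viewed, and the job is handed in when it is done.

```bash
mkdir -p pics; ls; python3 - <<'E'
from station import manip
import cv2
s=manip.read_state()
for k,v in s.items(): print(k,v)
for n in("scene","top"):
    c=manip.read_camera(n)
    print(n,c["fovy"],c["cx"],c["cy"],c["R"],c["t"],[k for k in c])
    cv2.imwrite(f"pics/{n}0.png",cv2.cvtColor(c["frame"],cv2.COLOR_RGB2BGR))
E
```

```text
pics
time_s 0.0
qpos [-1.35752852  0.61593006 -0.01261858  1.42489111  0.00811776  1.10338439
 -0.04037373]
joint_velocities [-1.20973229e-03  9.36900527e-05 -4.35965503e-04  2.83488337e-04
 -1.18037089e-03  3.34115578e-04 -8.01134667e-04]
joint_torque [-6.89780318e-04 -4.58935654e+01  2.08788025e-01 -1.65743333e+01
 -6.10539643e-02  2.06153450e-02  2.41892012e-04]
ee_pos [0.15421476 0.63085121 0.30157644]
eef_rot [ 0.701945    0.08363031  0.70212561 -0.08543317]
force [ 0.57148163 -0.59487587 -0.43248334]
wrist_torque [ 0.02834614  0.0434326  -0.01241383]
finger_gap 0.9993062279551963
scene 49.7891121872775 283.3853053549092 203.76738639409365 [[ 0.571464   -0.8206128   0.00485093]
 [-0.52200196 -0.36806378 -0.76944331]
 [ 0.63320048  0.43717695 -0.63869669]] [-0.18689989  0.41596325  0.92200425] ['frame', 'fovy', 'cx', 'cy', 'R', 't']
top 49.72681337777452 276.9002156389178 202.78775391923483 [[-0.01793547 -0.99983384  0.00325798]
 [-0.98670559  0.01717336 -0.16160804]
 [ 0.16152524 -0.00611318 -0.98684965]] [0.12607994 0.50976539 1.21330724] ['frame', 'fovy', 'cx', 'cy', 'R', 't']
```

View pics/scene0.png

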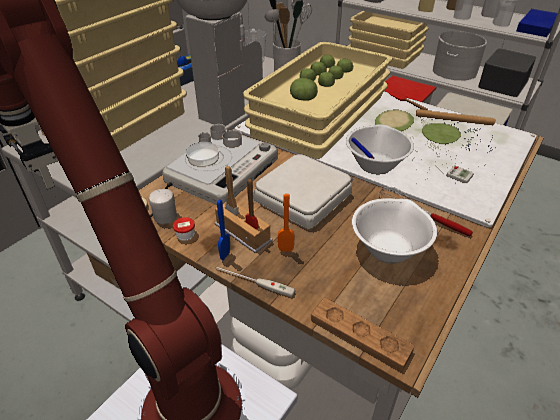

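View pics/top0.png

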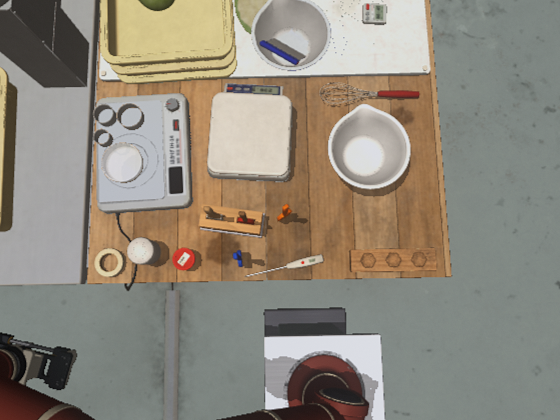

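```bash
python3 - <<'E'
import cv2
a=cv2.imread("pics/scene0.png")[150:310,130:330]
cv2.imwrite("pics/z1.png",cv2.resize(a,None,fx=4,fy=3.75,interpolation=cv2.INTER_CUBIC)[:600,:800])
a=cv2.imread("pics/top0.png")[180:290,170:330]
cv2.imwrite("pics/z2.png",cv2.resize(a,None,fx=5,fy=5,interpolation=cv2.INTER_CUBIC)[:600,:800])
E
```

```text
(no output)
```

View pics/z1.png

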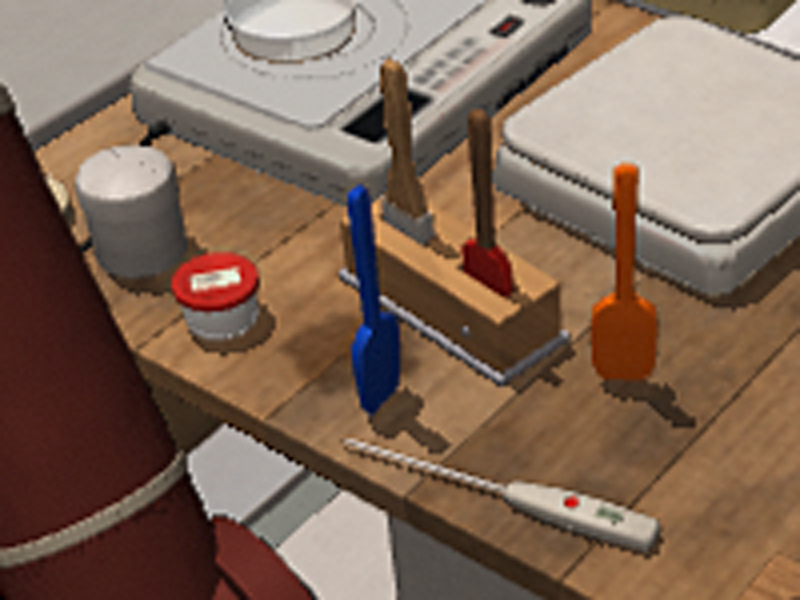

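View pics/z2.png

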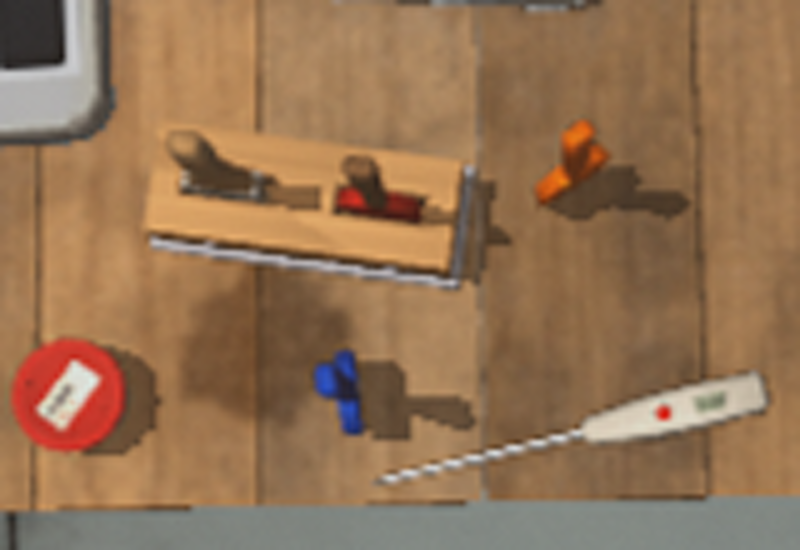

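```bash
cat > h.py <<'E'
import numpy as np, cv2, pickle
from scipy.optimize import least_squares
def snap(tag):
    from station import manip
    o={}
    for n in("scene","top"):
        o[n]=manip.read_camera(n); cv2.imwrite(f"pics/{n}{tag}.png",o[n]["frame"][...,::-1])
    pickle.dump(o,open("cams.pkl","wb")); return o
def ray(c,u,v):
    f=c["frame"].shape[0]/2/np.tan(np.radians(c["fovy"])/2)
    R=np.array(c["R"]);t=np.array(c["t"])
    d=R.T@np.array([(u-c["cx"])/f,(v-c["cy"])/f,1]); return -R.T@t,d/np.linalg.norm(d)
def onz(c,u,v,z):
    o,d=ray(c,u,v); return o+d*(z-o[2])/d[2]
def tri(cs,ps,pt):
    A=np.zeros((3,3));b=np.zeros(3)
    rs=[ray(cs,*ps),ray(pt[0],*pt[1])]
    for o,d in rs:
        P=np.eye(3)-np.outer(d,d);A+=P;b+=P@o
    x=np.linalg.solve(A,b); return x,[np.linalg.norm((np.eye(3)-np.outer(d,d))@(x-o)) for o,d in rs]
def px(c,X):
    f=c["frame"].shape[0]/2/np.tan(np.radians(c["fovy"])/2)
    p=np.array(c["R"])@X+c["t"]; return f*p[0]/p[2]+c["cx"],f*p[1]/p[2]+c["cy"]
E
python3 - <<'E'
from h import *
o=snap(1);S,T=o["scene"],o["top"]
zs=lambda x,y:(130+x/4,150+y/3.75); zt=lambda x,y:(170+x/5,180+y/5)
for n,a,b in [("spat",(480,115),(362,162)),("brush",(392,66),(182,143)),("blue",(357,192),(325,378)),("orange",(626,170),(582,128))]:
    x,e=tri(S,zs(*a),(T,zt(*b))); print(n,x.round(4),np.round(e,4))
# bowl rim: white mask in top view
for c,n,roi in((T,"top",(95,200,320,420)),(S,"scene",(190,265,340,450))):
    r=c["frame"].astype(int);m=(r.min(2)>120)&(r.max(2)-r.min(2)<40)
    mm=np.zeros(m.shape,np.uint8);mm[roi[0]:roi[1],roi[2]:roi[3]]=m[roi[0]:roi[1],roi[2]:roi[3]]
    cn=max(cv2.findContours(mm,0,2)[0],key=cv2.contourArea); print(n,cv2.fitEllipse(cn),cv2.boundingRect(cn))
    if n=="top":
        P=np.array([onz(c,*p[0],0.094)[:2] for p in cn]).astype(np.float32); print("rim",cv2.minEnclosingCircle(P),P.min(0),P.max(0))
# slots/block corners (top zoom) at z=.06
for p in [(160,130),(465,162),(450,265),(148,232)]: print(onz(T,*zt(*p),.06).round(4))
for p in [(335,197),(420,210)]: print("bl",onz(T,*zt(*p),.065).round(4))
# base at z=.008
for p in [(150,245),(457,285)]: print("base",onz(T,*zt(*p),.008).round(4))
E
```

```text
spat [0.4628 0.2008 0.2082] [0. 0.]
brush [0.4741 0.286  0.2082] [0.001 0.001]
blue [0.3614 0.2192 0.1988] [0.0006 0.0006]
orange [0.4784 0.0959 0.198 ] [0.0009 0.0009]
top ((368.6082458496094, 147.7474365234375), (79.88420104980469, 83.6169662475586), 139.0583038330078) (328, 104, 83, 85)
rim ((0.6562100052833557, -0.13358886539936066), 0.11934187263250351) [ 0.5385429  -0.24607879] [ 0.7745352  -0.02291787]
scene ((394.3537902832031, 226.09178161621094), (55.65363693237305, 84.88141632080078), 100.60397338867188) (352, 198, 85, 57)
[0.5035 0.3212 0.06  ]
[0.483  0.1554 0.06  ]
[0.4271 0.1642 0.06  ]
[0.4478 0.3272 0.06  ]
bl [0.4645 0.2257 0.065 ]
bl [0.4566 0.1799 0.065 ]
base [0.4464 0.3346 0.008 ]
base [0.4208 0.1621 0.008 ]
```

```bash
cat >> h.py <<'E'
from scipy.spatial.transform import Rotation as Ro
def to(goal=None,yaw_y=None,s=None):
    """tool-frame shift to TCP goal and the turn about tool x that brings tool y to direction yaw_y(deg, mod 180)"""
    if s is None:
        from station import manip; s=manip.read_state()
    w,x,y,z=s["eef_rot"];R=Ro.from_quat([x,y,z,w]).as_matrix();p=np.array(s["ee_pos"])
    print("t",round(s["time_s"],2),"tcp",p.round(4),"gap",round(s["finger_gap"],3),"F",np.round(s["force"],1),"q7",round(s["qpos"][6],2),"toolx",R[:,0].round(3),"tooly deg",np.degrees(np.arctan2(R[1,1],R[0,1])).round(1))
    if goal is not None: print("shift tool",(R.T@(np.array(goal)-p)).round(4))
    if yaw_y is not None:
        best=[]
        for k in(0,180):
            d=np.array([np.cos(np.radians(yaw_y+k)),np.sin(np.radians(yaw_y+k)),0]);l=R.T@d
            best.append(np.degrees(np.arctan2(l[2],l[1])))
        print("turn deg",np.round(best,1))
E
python3 -c "
from h import *
to((.4622,.2012,.32),-7.05)"
```

```text
t 0.2 tcp [0.1543 0.6311 0.302 ] gap 1.002 F [0.  0.3 0.1] q7 -0.04 toolx [-0.    -0.002 -1.   ] tooly deg 76.3
shift tool [-0.0174 -0.3445  0.4012]
turn deg [ 83.3 -96.7]
```

```bash
python3 -m pendant '[[[-0.03,0,0,0,1],[0,-0.034,0.04,0,1],[0,-0.034,0.04,0,1],[0,-0.034,0.04,0,1],[0,-0.034,0.04,0,1],[0,-0.034,0.04,0,1],[0,-0.034,0.04,0,1],[0,-0.034,0.04,0,1],[0,-0.034,0.04,0,1],[0,-0.034,0.04,0,1]]]' 20; python3 -m pendant '[[[0,0,0,0.18,1],[0,0,0,0.18,1],[0,0,0,0.18,1],[0,0,0,0.18,1],[0,0,0,0.18,1],[0,0,0,0.18,1],[0,0,0,0.18,1],[0,0,0,0.18,1],[0,0,0,0,1]]]'; python3 -c "
from h import *
to((.4622,.2012,.32),-7.05)"
```

```text
time_s: 1.45
ee_pos: [0.4371, 0.2412, 0.3311]
eef_rot: [0.702, 0.08, 0.703, -0.081]
force: [-0.2, 0.8, 0.3]
finger_gap: 0.998
time_s: 2.58
ee_pos: [0.4398, 0.2339, 0.3303]
eef_rot: [-0.462, -0.534, -0.461, 0.538]
force: [-0.3, 0.1, -0.5]
finger_gap: 0.997
t 2.58 tcp [0.4398 0.2339 0.3303] gap 0.997 F [-0.3  0.1 -0.5] q7 -0.49 toolx [-0.002 -0.004 -1.   ] tooly deg -8.6
shift tool [0.0104 0.0271 0.0289]
turn deg [ -1.5 178.5]
```

```bash
python3 -m pendant '[[[0,0.015,0.015,-0.026,1],[0,0.013,0.014,0,1],[0,0,0,0,1]]]'; python3 -c "
from h import *
to((.4622,.2012,.228),-7.05);snap(2)"
```

```text
time_s: 2.95
ee_pos: [0.4636, 0.2013, 0.3302]
eef_rot: [-0.472, -0.525, -0.471, 0.529]
force: [-0.1, -0.3, -0.8]
finger_gap: 0.999
t 2.95 tcp [0.4636 0.2013 0.3302] gap 0.999 F [-0.1 -0.3 -0.8] q7 -0.37 toolx [-0.003 -0.004 -1.   ] tooly deg -6.4
shift tool [ 0.1022 -0.0011 -0.0002]
turn deg [   0.7 -179.3]
```

View pics/scene2.png

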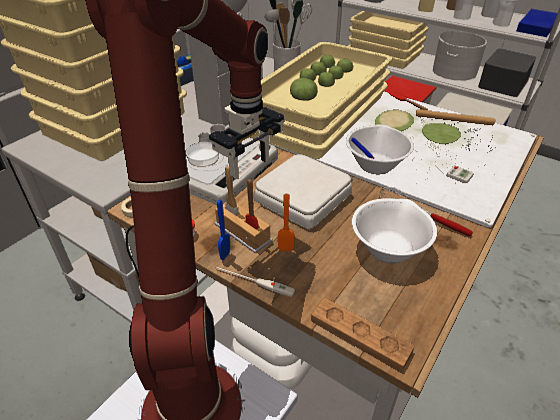

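The gripper stands above the spatula handle (about 250,185) with its jaws across the block, and the arm is clear of everything. I'll descend now.

```bash
python3 -m pendant '[[[0.03,-0.001,0,0,1],[0.03,0,0,0,1],[0.025,0,0,0,1],[0.015,0,0,0,1],[0,0,0,0,1]]]'; python3 -c "
from h import *
to((.4622,.2012,.228),-7.05);o=snap(3)
a=o['scene']['frame'][110:270,180:330,::-1];cv2.imwrite('pics/z3.png',cv2.resize(a,None,fx=3.7,fy=3.7))"
```

```text
time_s: 3.68
ee_pos: [0.4587, 0.2091, 0.2277]
eef_rot: [-0.474, -0.522, -0.477, 0.524]
force: [0.0, 0.8, 0.5]
finger_gap: 0.999
t 3.67 tcp [0.4587 0.2091 0.2277] gap 0.999 F [0.  0.8 0.5] q7 -0.29 toolx [-0.005  0.002 -1.   ] tooly deg -5.4
shift tool [-0.0004  0.0042  0.0076]
turn deg [   1.6 -178.4]
```

View pics/z3.png

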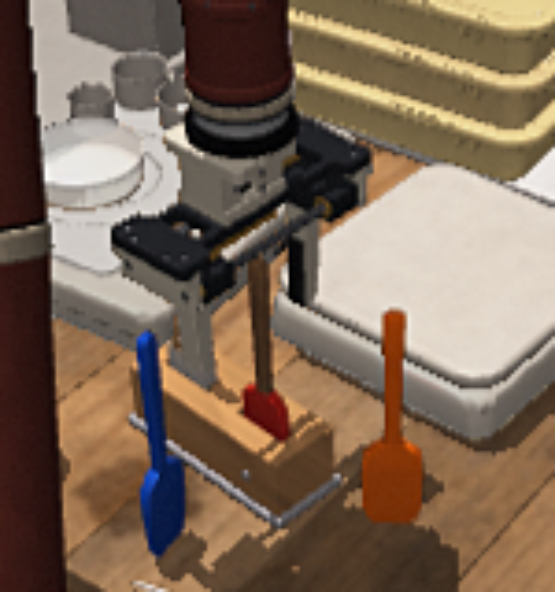

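The handle sits between the open fingers and neither bystander spatula is touched. The tool is about 8 mm off along its z, so I'll correct that, then grip.

```bash
python3 -m pendant '[[[0,0.004,0.0075,0.028,1],[0,0,0,0,1]]]'; python3 -c "
from h import *
to((.4622,.2012,.228),-7.05)"
```

```text
time_s: 4.03
ee_pos: [0.4638, 0.2011, 0.2304]
eef_rot: [0.467, 0.531, 0.469, -0.529]
force: [0.6, 0.5, 0.0]
finger_gap: 1.0
t 4.03 tcp [0.4638 0.2011 0.2304] gap 1.0 F [0.6 0.5 0. ] q7 -0.3 toolx [ 0.001  0.004 -1.   ] tooly deg -7.1
shift tool [ 0.0024 -0.0016  0.0001]
turn deg [-1.000e-01  1.799e+02]
```

```bash
python3 -m pendant '[[[0.002,-0.001,0,0,0],[0,0,0,0,0],[0,0,0,0,0],[0,0,0,0,0],[0,0,0,0,0],[0,0,0,0,0],[0,0,0,0,0]]]' 25; python3 -c "
from h import *
to((.4622,.2012,.34),-7.05)"
```

```text
time_s: 4.9
ee_pos: [0.4629, 0.2015, 0.2289]
eef_rot: [0.467, 0.532, 0.469, -0.528]
force: [0.7, -0.2, 0.2]
finger_gap: 0.298
t 4.9 tcp [0.4629 0.2015 0.2289] gap 0.298 F [ 0.7 -0.2  0.2] q7 -0.3 toolx [ 0.002  0.005 -1.   ] tooly deg -7.1
shift tool [-0.1111 -0.0006 -0.0003]
turn deg [-1.000e-01  1.799e+02]
```

```bash
python3 -m pendant '[[[0,0,0,0,0],[0,0,0,0,0],[0,0,0,0,0],[0,0,0,0,0]]]'; python3 -c "
from h import *
to((.4622,.2012,.34),-7.05)"
```

```text
time_s: 5.4
ee_pos: [0.4629, 0.2014, 0.2289]
eef_rot: [0.467, 0.532, 0.469, -0.528]
force: [0.0, 0.3, 0.7]
finger_gap: 0.116
t 5.4 tcp [0.4629 0.2014 0.2289] gap 0.116 F [0.  0.3 0.7] q7 -0.3 toolx [ 0.002  0.005 -1.   ] tooly deg -7.1
shift tool [-0.1111 -0.0006 -0.0003]
turn deg [-1.000e-01  1.799e+02]
```

Gripped: the opening is 10.8 mm, which matches the handle. Now I'll lift in small steps and watch for sideways drift.

```bash
python3 -m pendant '[[[-0.012,0,0,0,0],[-0.012,0,0,0,0],[-0.012,0,0,0,0]]]'; python3 -c "
from h import *
to((.4627,.2013,.34),-7.05)"
```

```text
time_s: 5.78
ee_pos: [0.4625, 0.2011, 0.2667]
eef_rot: [0.467, 0.531, 0.469, -0.529]
force: [-0.4, -0.4, -0.5]
finger_gap: 0.114
t 5.78 tcp [0.4625 0.2011 0.2667] gap 0.114 F [-0.4 -0.4 -0.5] q7 -0.33 toolx [ 0.     0.004 -1.   ] tooly deg -7.1
shift tool [-0.0733  0.0001 -0.0006]
turn deg [-1.000e-01  1.799e+02]
```

```bash
python3 -m pendant '[[[-0.015,0,0,0,0],[-0.02,0,0,0,0],[-0.02,0,0,0,0],[-0.02,0,0,0,0],[0,0,0,0,0]]]'; python3 -c "
from h import *
to((.5,-.1,.34),-7.05);o=snap(4)
a=o['scene']['frame'][60:270,160:340,::-1];cv2.imwrite('pics/z4.png',cv2.resize(a,None,fx=2.8,fy=2.8))"
```

```text
time_s: 6.4
ee_pos: [0.4628, 0.2004, 0.349]
eef_rot: [0.467, 0.534, 0.468, -0.527]
force: [-0.4, 0.0, -1.2]
finger_gap: 0.112
t 6.4 tcp [0.4628 0.2004 0.349 ] gap 0.112 F [-0.4  0.  -1.2] q7 -0.38 toolx [ 0.006  0.007 -1.   ] tooly deg -7.2
shift tool [0.007  0.0743 0.2935]
turn deg [-1.000e-01  1.799e+02]
```

View pics/z4.png

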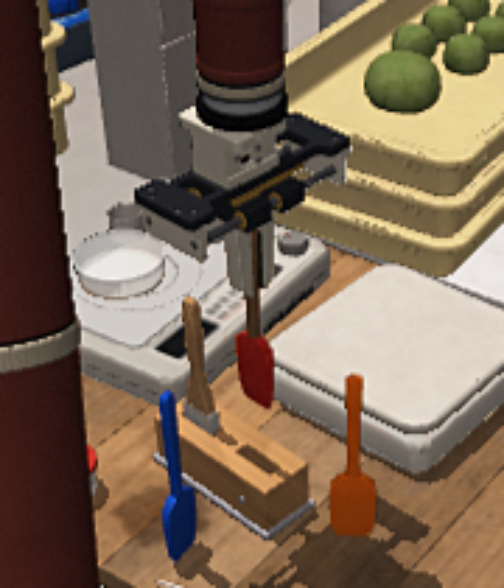

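The spatula hangs upright and clear of the block: blade tip at zoom (268,405), brush still in its slot. The moves only allow a turn about the finger axis, so I'll get the slant by pivoting the spatula in the grip against free table in front of the bowl. First I'll raise it above the orange one and carry it over.

```bash
python3 -m pendant '[[[-0.04,0,0,-0.06,0],[-0.04,0,0,-0.065,0],[-0.03,0,0,0,0],[0,0,0,0,0]]]' 25; python3 -c "
from h import *
to((.465,-.05,.46),0)
o=pickle.load(open('cams.pkl','rb'));T=o['top']
for p in [(350,248),(438,248),(368,190),(325,255)]: print(onz(T,*p,0.01).round(3))"
```

```text
time_s: 7.0
ee_pos: [0.46, 0.1996, 0.4551]
eef_rot: [0.499, 0.497, 0.503, -0.501]
force: [-0.4, 0.5, -0.9]
finger_gap: 0.116
t 7.0 tcp [0.46   0.1996 0.4551] gap 0.116 F [-0.4  0.5 -0.9] q7 -0.31 toolx [-0.008  0.    -1.   ] tooly deg 0.3
shift tool [-0.005   0.0039  0.2496]
turn deg [   0.3 -179.7]
[ 0.385 -0.085  0.01 ]
[ 0.381 -0.331  0.01 ]
[ 0.549 -0.144  0.01 ]
[ 0.367 -0.015  0.01 ]
```

```bash
python3 -m pendant '[[[0,0,0.03,0,0],[0,0,0.045,0,0],[0,0,0.05,0,0],[0,0,0.05,0,0],[0,0.002,0.045,0,0],[0,0.002,0.03,0,0],[0,0,0,0,0]]]'; python3 -c "
from h import *
to((.465,-.05,.24),0);snap(5)"
```

```text
time_s: 7.88
ee_pos: [0.4608, -0.0555, 0.4403]
eef_rot: [0.494, 0.488, 0.509, -0.508]
force: [0.3, 0.5, -0.5]
finger_gap: 0.115
t 7.88 tcp [ 0.4608 -0.0555  0.4403] gap 0.115 F [ 0.3  0.5 -0.5] q7 0.23 toolx [-0.035 -0.005 -0.999] tooly deg 0.4
shift tool [ 0.2     0.0113 -0.0064]
turn deg [   0.4 -179.6]
```

View pics/scene5.png

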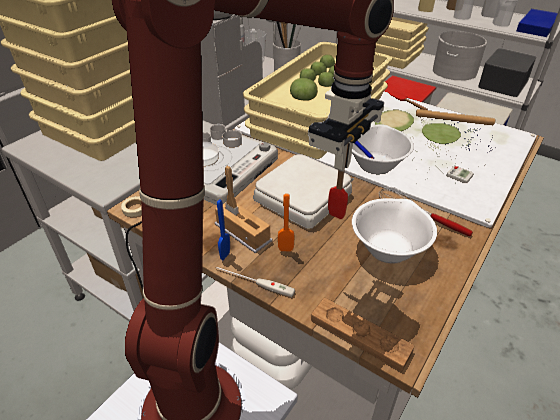

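The spatula (blade at 340,203) is upright beside the bowl, and the blue, orange and brush are still standing. Next I'll lower it towards the table.

```bash
python3 -m pendant '[[[0.04,0.002,-0.001,0,0],[0.05,0.002,-0.001,0,0],[0.05,0.002,-0.001,0,0],[0.04,0.002,-0.001,0,0],[0.01,0.002,-0.001,0,0],[0,0,0,0,0]]]'; python3 -c "
from h import *
to((.465,-.05,.22),0);o=snap(6)
cv2.imwrite('pics/z6.png',cv2.resize(o['scene']['frame'][100:340,280:480,::-1],None,fx=2.5,fy=2.5))"
```

```text
time_s: 8.72
ee_pos: [0.4664, -0.0353, 0.2434]
eef_rot: [0.499, 0.484, 0.518, -0.5]
force: [-0.1, -0.0, -0.6]
finger_gap: 0.116
t 8.72 tcp [ 0.4664 -0.0353  0.2434] gap 0.116 F [-0.1 -0.  -0.6] q7 0.37 toolx [-0.035  0.002 -0.999] tooly deg 1.9
shift tool [ 0.0234 -0.001   0.0147]
turn deg [   1.9 -178.1]
```

View pics/z6.png

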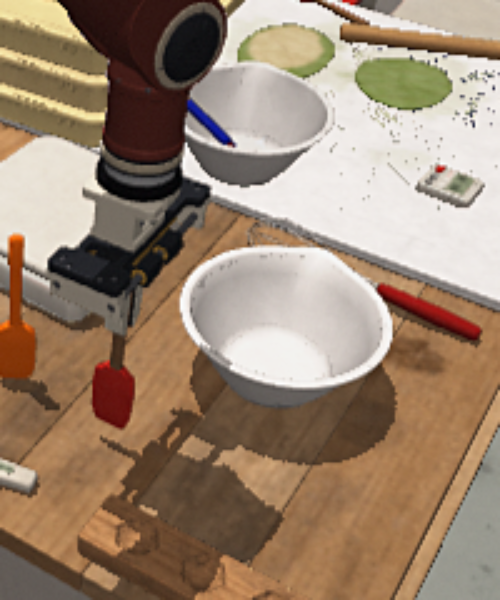

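```bash
python3 -m pendant '[[[0.012,0,0.003,0,0],[0.008,0,0.002,0.03,0],[0.004,0,0,0,0],[0,0,0,0,0]]]' 10; python3 -c "
from h import *
to((.465,-.05,.217),0)"
```

```text
time_s: 9.32
ee_pos: [0.4675, -0.0417, 0.2214]
eef_rot: [0.493, 0.494, 0.507, -0.506]
force: [0.4, -0.3, -0.4]
finger_gap: 0.114
t 9.32 tcp [ 0.4675 -0.0417  0.2214] gap 0.114 F [ 0.4 -0.3 -0.4] q7 0.39 toolx [-0.026  0.002 -1.   ] tooly deg -0.0
shift tool [ 0.0044 -0.0024  0.0083]
turn deg [ -0. 180.]
```

```bash
python3 -m pendant '[[[0.003,0,0,0,0],[0.003,0,0,0,0],[0,0,0,0,0]]]' 10; python3 -c "
from h import *
to((.465,-.05,.217),0)"
```

```text
time_s: 9.7
ee_pos: [0.4682, -0.0424, 0.2177]
eef_rot: [0.493, 0.495, 0.506, -0.505]
force: [-0.6, 0.7, -1.5]
finger_gap: 0.118
t 9.7 tcp [ 0.4682 -0.0424  0.2177] gap 0.118 F [-0.6  0.7 -1.5] q7 0.39 toolx [-0.024  0.003 -1.   ] tooly deg -0.0
shift tool [ 0.0008 -0.0032  0.0076]
turn deg [ -0. 180.]
```

```bash
python3 -m pendant '[[[0.003,0,0,0,0],[0.002,0,0,0,0],[0,0,0,0,0]]]' 10; python3 -c "
from h import *
to((.465,-.05,.217),0);o=snap(7)
cv2.imwrite('pics/z7.png',cv2.resize(o['scene']['frame'][180:300,280:400,::-1],None,fx=5,fy=5))"
```

```text
time_s: 10.07
ee_pos: [0.4687, -0.043, 0.2162]
eef_rot: [0.493, 0.496, 0.506, -0.504]
force: [-0.2, -0.4, -0.2]
finger_gap: 0.114
t 10.07 tcp [ 0.4687 -0.043   0.2162] gap 0.114 F [-0.2 -0.4 -0.2] q7 0.4 toolx [-0.021  0.005 -1.   ] tooly deg -0.0
shift tool [-0.0008 -0.0037  0.007 ]
turn deg [ -0. 180.]
```

View pics/z7.png

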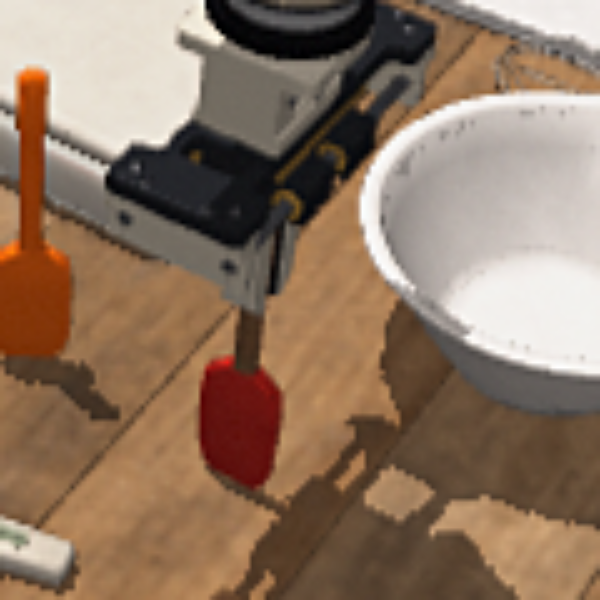

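```bash
python3 -m pendant '[[[0.004,0,0,0,0],[0.004,0,0,0,0],[0,0,0,0,0]]]' 10; python3 -c "
from h import *
to((.465,-.05,.217),0)"
```

```text
time_s: 10.55
ee_pos: [0.4693, -0.0435, 0.2107]
eef_rot: [0.493, 0.497, 0.506, -0.503]
force: [0.0, 0.3, -0.7]
finger_gap: 0.113
t 10.55 tcp [ 0.4693 -0.0435  0.2107] gap 0.113 F [ 0.   0.3 -0.7] q7 0.41 toolx [-0.019  0.006 -1.   ] tooly deg -0.0
shift tool [-0.0062 -0.0044  0.0065]
turn deg [ -0. 180.]
```

```bash
cat >> h.py <<'E'
def redmask(c,roi):
    r=c["frame"].astype(int);m=((r[...,0]>80)&(r[...,1]<50)&(r[...,2]<60)).astype(np.uint8)
    k=np.zeros_like(m);k[roi[0]:roi[1],roi[2]:roi[3]]=m[roi[0]:roi[1],roi[2]:roi[3]]
    cn,_=cv2.findContours(k,0,2); cn=max(cn,key=cv2.contourArea); return cn
E
python3 - <<'E'
from h import *
o=snap(8)
for n,roi in(("scene",(200,300,290,400)),("top",(150,270,290,360))):
    try:
        cn=redmask(o[n],roi);print(n,cv2.boundingRect(cn),cv2.boxPoints(cv2.minAreaRect(cn)).round(1).tolist())
    except Exception as e: print(n,e)
# predicted pixel of tip corners for several z
for z in(0,.005,.01): print(z,[np.round(px(o["scene"],np.array([.465+dx,y,z])),1).tolist() for dx,y in((0,-.021),(0,-.067),(.011,-.021),(.011,-.067))])
cv2.imwrite('pics/z8.png',cv2.resize(o['scene']['frame'][220:300,300:380,::-1],None,fx=7,fy=7))
E
```

```text
scene (320, 252, 17, 26) [[318.1000061035156, 275.79998779296875], [320.6000061035156, 251.5], [336.5, 253.0], [334.1000061035156, 277.3999938964844]]
top (331, 239, 29, 31) [[331.0, 239.0], [359.0, 239.0], [359.0, 269.0], [331.0, 269.0]]
0 [[319.4, 271.6], [334.4, 279.2], [321.5, 269.1], [336.5, 276.6]]
0.005 [[319.5, 270.3], [334.5, 277.9], [321.6, 267.8], [336.6, 275.3]]
0.01 [[319.6, 269.1], [334.7, 276.7], [321.7, 266.5], [336.8, 274.0]]
```

View pics/z8.png

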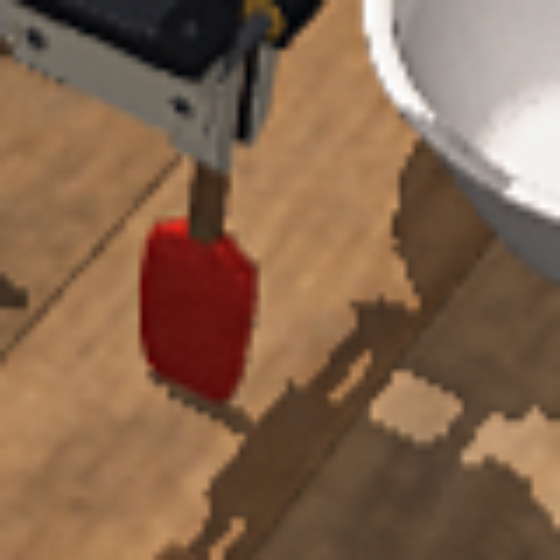

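```bash
python3 - <<'E'
from h import *
o=pickle.load(open("cams.pkl","rb"));S=o["scene"]
tcp={4:(.4628,.2004,.349,0.006,.007),5:(.4608,-.0555,.4403,-.035,-.005),6:(.4664,-.0353,.2434,-.035,.002),7:(.4687,-.043,.2162,-.021,.005),8:(.4693,-.0435,.2107,-.019,.006)}
for k,(x,y,z,ax,ay) in tcp.items():
    c=dict(S);c["frame"]=cv2.imread(f"pics/scene{k}.png")[...,::-1]
    u,v=px(S,np.array([x,y,z-.18]));u,v=int(u),int(v)
    cn=redmask(c,(v-35,v+35,u-25,u+25));p=cn[:,0].astype(float)
    low=p[p[:,1]>=p[:,1].max()-0.5].mean(0)
    # find depth d below TCP along tool x at spatula -y bottom corner region: match row
    best=min(np.arange(.17,.25,.0005),key=lambda d:abs(px(S,np.array([x+ax*d-.004,y+ay*d-.015,z-d]))[1]-low[1]-.5))
    print(k,low,"bottom below TCP",best, "tip z",z-best, px(S,np.array([x+ax*best,y+ay*best-.015,z-best])))
E
```

```text
4 [253. 204.] bottom below TCP 0.21250000000000005 tip z 0.13649999999999993 (np.float64(255.57048620081198), np.float64(203.7298732964571))
5 [340. 218.] bottom below TCP 0.21400000000000005 tip z 0.22629999999999997 (np.float64(341.18859698600346), np.float64(217.58620591993275))
6 [327.5 270. ] bottom below TCP 0.21150000000000005 tip z 0.031899999999999956 (np.float64(328.42025485168364), np.float64(269.5609714028732))
7 [330. 277.] bottom below TCP 0.21150000000000005 tip z 0.004699999999999954 (np.float64(331.055783796547), np.float64(276.50144801041756))
8 [330. 277.] bottom below TCP 0.20700000000000005 tip z 0.0036999999999999533 (np.float64(331.34527646376773), np.float64(276.54468068280795))
```

```bash
python3 -m pendant '[[[0,-0.001,0.012,0,0],[0,-0.001,0.013,0,0],[0.001,0,0.013,0,0],[0.002,0,0.013,0,0],[0.003,0,0.012,0,0],[0,0,0,0,0]]]' 12; python3 -c "
from h import *
to((.465,-.13,.20),0);o=snap(9)
cv2.imwrite('pics/z9.png',cv2.resize(o['scene']['frame'][200:320,280:400,::-1],None,fx=5,fy=5))"
```

```text
time_s: 11.4
ee_pos: [0.4679, -0.1113, 0.2034]
eef_rot: [0.494, 0.498, 0.505, -0.503]
force: [-0.1, -0.8, 1.8]
finger_gap: 0.115
t 11.4 tcp [ 0.4679 -0.1113  0.2034] gap 0.115 F [-0.1 -0.8  1.8] q7 0.54 toolx [-0.017  0.006 -1.   ] tooly deg -0.1
shift tool [ 0.0033 -0.0029  0.0187]
turn deg [-1.000e-01  1.799e+02]
```

View pics/z9.png

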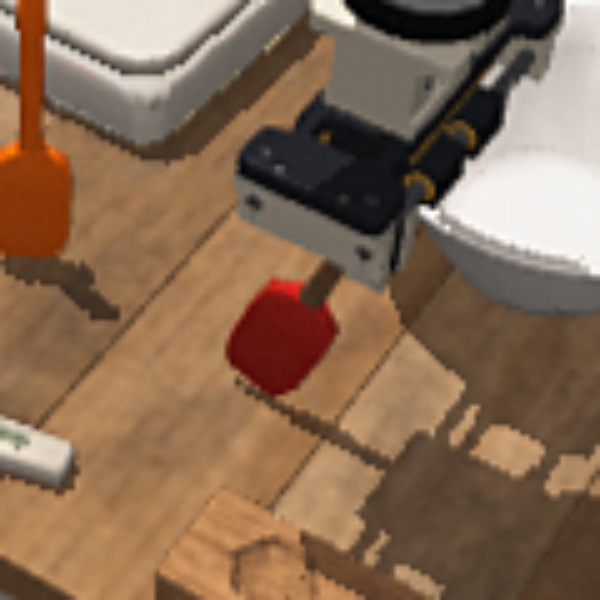

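The pivot works: the blade now leans about 28°, its lower corner stayed put on the table near zoom (275,395), and the bowl is untouched. I'll keep following the arc.

```bash
python3 -m pendant '[[[0.003,-0.001,0.01,0,0],[0.004,-0.001,0.01,0,0],[0.004,0,0.01,0,0],[0.005,0,0.009,0,0],[0,0,0,0,0]]]' 12; python3 -c "
from h import *
to((.465,-.13,.20),0);o=snap(10)
cv2.imwrite('pics/z10.png',cv2.resize(o['scene']['frame'][200:320,280:400,::-1],None,fx=5,fy=5))"
```

```text
time_s: 12.12
ee_pos: [0.4664, -0.1515, 0.186]
eef_rot: [0.495, 0.498, 0.505, -0.502]
force: [1.0, -0.6, 1.1]
finger_gap: 0.112
t 12.12 tcp [ 0.4664 -0.1515  0.186 ] gap 0.112 F [ 1.  -0.6  1.1] q7 0.64 toolx [-0.016  0.006 -1.   ] tooly deg 0.0
shift tool [-0.0138 -0.0017 -0.0216]
turn deg [   0. -180.]
```

View pics/z10.png

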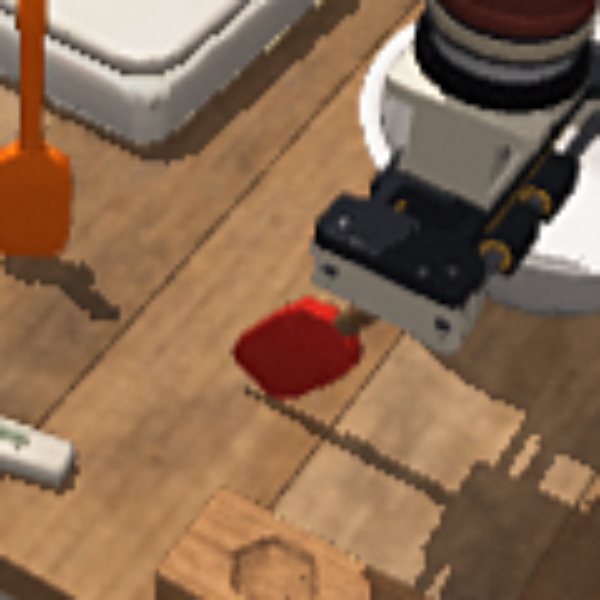

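The slant now looks like 45–50°. I'll tighten the grip, lift and measure.

```bash
python3 -m pendant '[[[0,0,0,0,0],[0,0,0,0,0],[-0.01,0,0,0,0],[-0.03,0,0,0,0],[-0.04,0,0,0,0],[-0.04,0,0,0,0],[-0.02,0,0,0,0],[0,0,0,0,0]]]' 50; python3 -c "
from h import *
to((.652,-.245,.36),0);o=snap(11)
cv2.imwrite('pics/z11.png',cv2.resize(o['scene']['frame'][120:320,280:480,::-1],None,fx=3,fy=3))
cv2.imwrite('pics/z11t.png',cv2.resize(o['top']['frame'][80:280,270:470,::-1],None,fx=3,fy=3))"
```

```text
time_s: 13.22
ee_pos: [0.4671, -0.149, 0.332]
eef_rot: [0.494, 0.496, 0.509, -0.501]
force: [-0.1, -0.2, -0.8]
finger_gap: 0.115
t 13.22 tcp [ 0.4671 -0.149   0.332 ] gap 0.115 F [-0.1 -0.2 -0.8] q7 0.51 toolx [-0.021  0.009 -1.   ] tooly deg 0.4
shift tool [-0.0326  0.1837  0.0968]
turn deg [   0.3 -179.7]
```

View pics/z11.png

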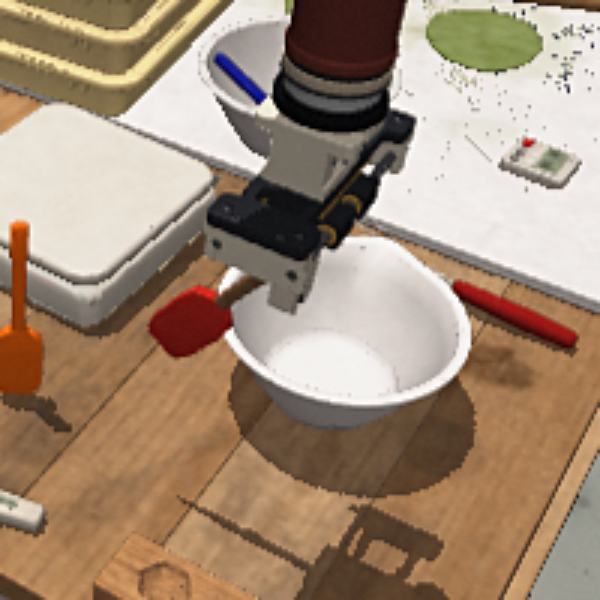

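View pics/z11t.png

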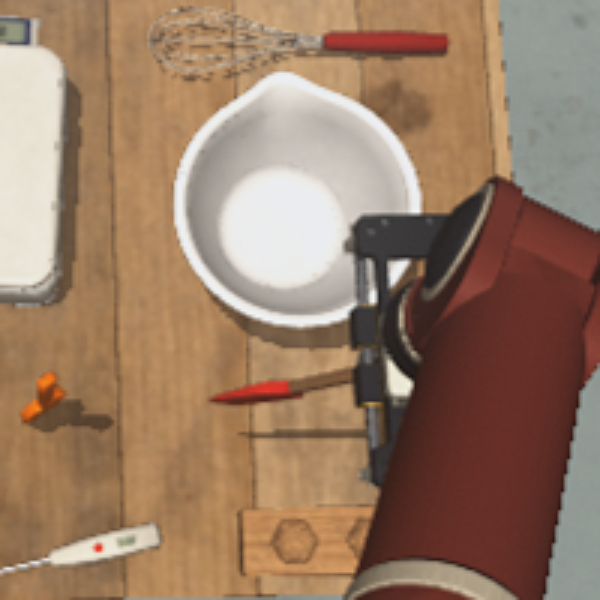

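```bash
cat >> h.py <<'E'
def meas(pe,pa,pb,c,s=None):
    """pe: blade end mid px; pa,pb two px along centre line (handle side, blade side); plane through grasp, normal tool y"""
    if s is None:
        from station import manip; s=manip.read_state()
    w,x,y,z=s["eef_rot"];R=Ro.from_quat([x,y,z,w]).as_matrix();g=np.array(s["ee_pos"])+.065*R[:,0]
    n=R[:,1]*np.sign(R[:,1]@(ray(c,0,0)[0]-g))
    def hit(p):
        o,d=ray(c,*p); q=g+.0055*n; return o+d*(n@(q-o))/(n@d)
    E=hit(pe)-.0055*n;v=E-g
    print("grasp",g.round(4),"end",E.round(4),"L",np.linalg.norm(v).round(4),"tilt grip->end",np.degrees(np.arccos(-v[2]/np.linalg.norm(v))).round(1))
    u=hit(pb)-hit(pa);print("tilt line",np.degrees(np.arccos(-u[2]/np.linalg.norm(u))).round(1))
E
python3 - <<'E'
from h import *
o=pickle.load(open("cams.pkl","rb"));S,T=o["scene"],o["top"]
z=lambda x,y:(280+x/3,120+y/3);zt=lambda x,y:(270+x/3,80+y/3)
meas(z(162,337),z(250,290),z(162,337),S)
x,e=tri(S,z(150,320),(T,zt(212,400)));print("upper end corner",x.round(4),np.round(e,4))
E
```

```text
grasp [ 0.4648 -0.148   0.2652] end [ 0.4619 -0.0559  0.1691] L 0.1331 tilt grip->end 43.8
tilt line 39.0
upper end corner [ 0.4619 -0.0397  0.1746] [0.0013 0.0013]
```

Slant about 40–44°, blade end at about (0.462, -0.055, 0.168), and the bowl has not moved. I'll carry it over the bowl centre.

```bash
python3 -m pendant '[[[0,0.015,0.006,0,0],[0,0.03,0.012,0,0],[0,0.035,0.015,0,0],[0,0.035,0.015,0,0],[0,0.035,0.015,0,0],[0,0.025,0.01,0,0],[0,0.01,0.005,0,0],[0,0,0,0,0]]]' 50; python3 -c "
from h import *
to((.657,-.2295,.32),0);o=snap(12)
cv2.imwrite('pics/z12.png',cv2.resize(o['scene']['frame'][120:320,280:480,::-1],None,fx=3,fy=3))
cv2.imwrite('pics/z12t.png',cv2.resize(o['top']['frame'][80:280,270:470,::-1],None,fx=3,fy=3))"
```

```text
time_s: 14.32
ee_pos: [0.6519, -0.2243, 0.3058]
eef_rot: [0.482, 0.49, 0.52, -0.506]
force: [0.1, 0.2, 0.2]
finger_gap: 0.111
t 14.32 tcp [ 0.6519 -0.2243  0.3058] gap 0.111 F [0.1 0.2 0.2] q7 0.55 toolx [-0.053  0.022 -0.998] tooly deg 0.4
shift tool [-0.0145  0.0043  0.0049]
turn deg [   0.3 -179.7]
```

View pics/z12.png

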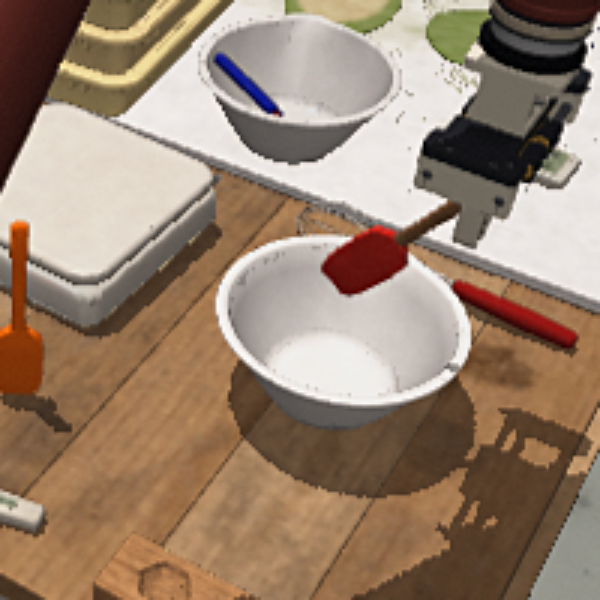

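View pics/z12t.png

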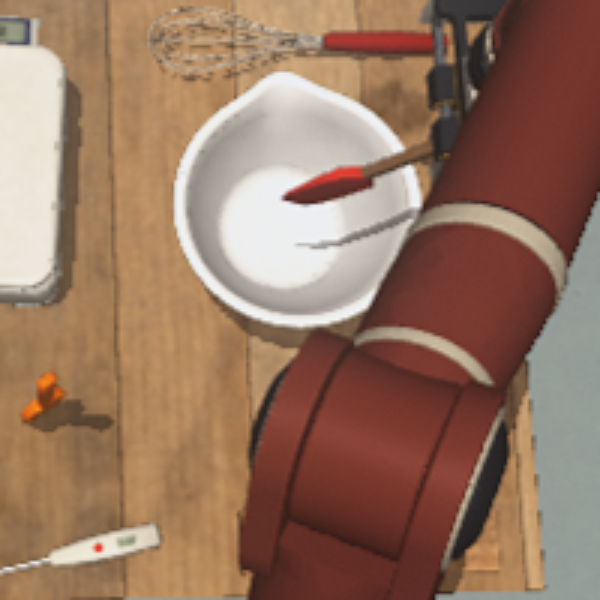

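```bash
python3 - <<'E'
from h import *
o=pickle.load(open("cams.pkl","rb"));S,T=o["scene"],o["top"]
z=lambda x,y:(280+x/3,120+y/3);zt=lambda x,y:(270+x/3,80+y/3)
meas(z(334,281),z(428,226),z(334,281),S)
x,e=tri(S,z(324,263),(T,zt(284,198)));print("upper end corner",x.round(4),np.round(e,4))
x,e=tri(S,z(455,207),(T,zt(430,152)));print("handle near top",x.round(4),np.round(e,4))
E
```

```text
grasp [ 0.6479 -0.2223  0.2418] end [ 0.6417 -0.1275  0.1361] L 0.1421 tilt grip->end 42.0
tilt line 36.6
upper end corner [ 0.6404 -0.1131  0.1467] [0.0012 0.0012]
handle near top [ 0.6457 -0.2083  0.248 ] [0.0001 0.0001]
```

```bash
python3 - <<'E'
from h import *
from station import manip
o=pickle.load(open("cams.pkl","rb"));S=o["scene"]
s=manip.read_state();w,x,y,z=s["eef_rot"];R=Ro.from_quat([x,y,z,w]).as_matrix();g=np.array(s["ee_pos"])+.065*R[:,0]
n=-R[:,1] if R[0,1]>0 else R[:,1]; q=g+.005*n
def hit(p):
    a,d=ray(S,*p);return a+d*(n@(q-a))/(n@d)
cn=redmask(S,(180,230,380,430));P=np.array([hit(p[0]) for p in cn])[:,1:]
r=cv2.minAreaRect((P*1000).astype(np.float32));print("red blade rect mm, deg",r)
f=S["frame"].astype(int);m=(f[...,0]>60)&(f[...,0]>f[...,1]+15)&(f[...,0]<140)&(f[...,1]<100)&(f[...,1]>40)
H=np.array([hit((u,v)) for v in range(185,205) for u in range(408,432) if m[v,u]])[:,1:]
v=cv2.fitLine((H*1000).astype(np.float32),2,0,.01,.01).ravel();print("handle dir",v,len(H),"tilt",np.degrees(np.arctan2(abs(v[0]),abs(v[1]))))
E
```

```text
red blade rect mm, deg ((-148.5479736328125, 168.98480224609375), (42.34197235107422, 81.43181610107422), 35.30241775512695)
handle dir [   0.56007004   -0.82844526 -187.34367     226.05832   ] 67 tilt 34.06064
```

```bash
python3 - <<'E'
from h import *
S=pickle.load(open("cams.pkl","rb"))["scene"]
st={8:((.4693,-.0435,.2107),(.493,.497,.506,-.503),(245,290,305,350)),9:((.4679,-.1113,.2034),(.494,.498,.505,-.503),(250,285,320,350)),10:((.4664,-.1515,.186),(.495,.498,.505,-.502),(255,285,322,356)),11:((.4671,-.149,.332),(.494,.496,.509,-.501),(210,245,325,360)),12:((.6519,-.2243,.3058),(.482,.49,.52,-.506),(180,230,380,430))}
for k,(p,qq,roi) in st.items():
    c=dict(S);c["frame"]=cv2.imread(f"pics/scene{k}.png")[...,::-1]
    w,x,y,z=qq;R=Ro.from_quat([x,y,z,w]).as_matrix();g=np.array(p)+.065*R[:,0]
    n=R[:,1]*-np.sign(R[0,1]);q=g+.005*n
    cn=redmask(c,roi)
    P=[]
    for pp in cn[:,0]:
        a,d=ray(c,*pp);P.append((a+d*(n@(q-a))/(n@d))[1:])
    print(k,cv2.minAreaRect((np.array(P)*1000).astype(np.float32)))
E
```

```text
8 ((-44.118770599365234, 47.33721160888672), (83.74675750732422, 45.46808624267578), 88.86109924316406)
9 ((-68.30694580078125, 50.37357711791992), (43.855125427246094, 81.77420043945312), 18.854528427124023)
10 ((-79.28958129882812, 48.84868240356445), (43.69462585449219, 83.46578216552734), 32.44124984741211)
11 ((-75.91543579101562, 194.17333984375), (43.76580810546875, 82.23110961914062), 33.62297439575195)
12 ((-148.4287567138672, 168.63458251953125), (42.35261917114258, 81.43048858642578), 35.31283187866211)
```

Projecting the blade outline onto its plane gives a slant of only about 35°. That is inside 30–60° but short of the 45° asked for. There is plenty of time, so I'll go back and pivot it about 10° further.

```bash
python3 -m pendant '[[[-0.02,-0.01,-0.004,0,0],[-0.01,-0.03,-0.011,0,0],[0,-0.035,-0.014,0,0],[0,-0.035,-0.014,0,0],[0,-0.035,-0.014,0,0],[0,-0.025,-0.008,0,0],[0,-0.01,0,0,0],[0,0,0,0,0]]]' 50; python3 -c "
from h import *
to((.465,-.145,.195),0)"
```

```text
time_s: 15.42
ee_pos: [0.462, -0.1579, 0.3602]
eef_rot: [0.486, 0.495, 0.517, -0.501]
force: [0.9, 0.4, -1.0]
finger_gap: 0.114
t 15.43 tcp [ 0.462  -0.1579  0.3602] gap 0.114 F [ 0.9  0.4 -1. ] q7 0.52 toolx [-0.038  0.024 -0.999] tooly deg 0.4
shift tool [ 0.1653  0.0093 -0.0089]
turn deg [   0.4 -179.6]
```

```bash
python3 -m pendant '[[[0.03,0,0.002,0,0],[0.045,0,0.002,0,0],[0.045,0,0.002,0,0],[0.035,0,0,0,0],[0,0,0,0,0]]]' 50; python3 -c "
from h import *
to((.465,-.145,.195),0)"
```

```text
time_s: 16.05
ee_pos: [0.4642, -0.1632, 0.2034]
eef_rot: [0.491, 0.496, 0.513, -0.499]
force: [-0.0, 0.4, -0.4]
finger_gap: 0.111
t 16.05 tcp [ 0.4642 -0.1632  0.2034] gap 0.111 F [-0.   0.4 -0.4] q7 0.67 toolx [-0.025  0.019 -0.999] tooly deg 0.5
shift tool [ 0.0087  0.0012 -0.018 ]
turn deg [   0.5 -179.5]
```

```bash
python3 -m pendant '[[[0.008,0,0,0,0],[0.008,0,0,0,0],[0.005,0,0.008,0,0],[0.005,0,0.009,0,0],[0.005,0,0.009,0,0],[0.005,0,0.009,0,0],[0,0,0,0,0]]]' 12; python3 -c "
from h import *
to((.465,-.19,.168),0);o=snap(13)
cv2.imwrite('pics/z13.png',cv2.resize(o['scene']['frame'][200:320,290:410,::-1],None,fx=5,fy=5))
c=o['scene']
from station import manip
s=manip.read_state();w,x,y,z=s['eef_rot'];R=Ro.from_quat([x,y,z,w]).as_matrix();g=np.array(s['ee_pos'])+.065*R[:,0];n=-R[:,1];q=g+.005*n
P=[]
for pp in redmask(c,(240,300,320,380))[:,0]:
    a,d=ray(c,*pp);P.append((a+d*(n@(q-a))/(n@d))[1:])
print(cv2.minAreaRect((np.array(P)*1000).astype(np.float32)))
"
```

```text
time_s: 16.92
ee_pos: [0.4672, -0.202, 0.1686]
eef_rot: [0.494, 0.498, 0.51, -0.498]
force: [-0.1, -0.4, 0.3]
finger_gap: 0.114
t 16.93 tcp [ 0.4672 -0.202   0.1686] gap 0.114 F [-0.1 -0.4  0.3] q7 0.76 toolx [-0.016  0.016 -1.   ] tooly deg 0.5
shift tool [ 0.0009 -0.0021 -0.012 ]
turn deg [   0.4 -179.6]
((-110.55889129638672, 46.63629150390625), (44.507572174072266, 84.47529602050781), 44.00510787963867)
```

View pics/z13.png

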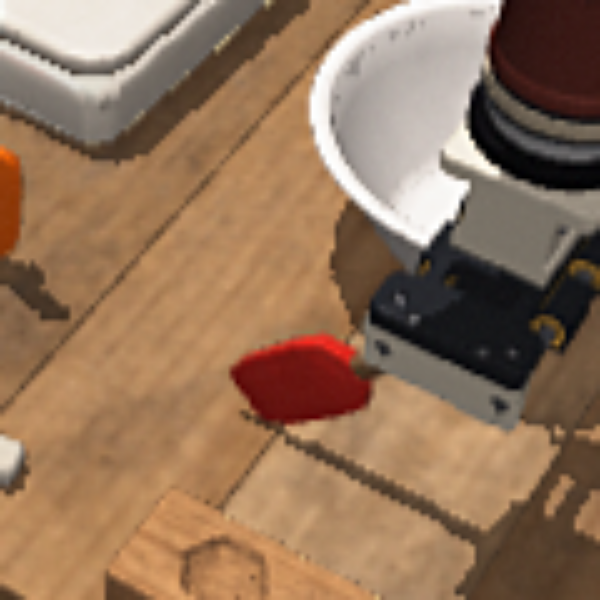

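The slant is now 44° and the bowl is clear. I'll tighten, lift and return over the bowl.

```bash
python3 -m pendant '[[[0,0,0,0,0],[0,0,0,0,0],[-0.01,0,0,0,0],[-0.03,0,0,0,0],[-0.045,0,0,0,0],[-0.045,0,0,0,0],[-0.025,0,0,0,0],[0,0,0,0,0]]]' 50; python3 -c "
from h import *
to((.657,-.2545,.315),0)"
```

```text
time_s: 18.02
ee_pos: [0.4698, -0.2026, 0.3316]
eef_rot: [0.495, 0.498, 0.51, -0.496]
force: [-0.9, 0.4, -2.1]
finger_gap: 0.114
t 18.02 tcp [ 0.4698 -0.2026  0.3316] gap 0.114 F [-0.9  0.4 -2.1] q7 0.63 toolx [-0.014  0.016 -1.   ] tooly deg 0.7
shift tool [0.0131 0.1867 0.0543]
turn deg [   0.7 -179.3]
```

```bash
python3 -m pendant '[[[0,0.015,0.004,0,0],[0,0.03,0.009,0,0],[0,0.035,0.01,0,0],[0,0.035,0.01,0,0],[0,0.035,0.01,0,0],[-0.003,0.022,0.007,0,0],[-0.003,0.01,0.003,0,0],[0,0,0,0,0]]]' 50; cat > m.py <<'E'
from h import *
import sys
from station import manip
k=sys.argv[1]
to((.657,-.2545,.315),0);o=snap(k);c=o['scene']
s=manip.read_state();w,x,y,z=s['eef_rot'];R=Ro.from_quat([x,y,z,w]).as_matrix();g=np.array(s['ee_pos'])+.065*R[:,0];n=-R[:,1];q=g+.005*n
P=[]
for pp in redmask(c,(150,240,370,440))[:,0]:
    a,d=ray(c,*pp);P.append((a+d*(n@(q-a))/(n@d)))
P=np.array(P);r=cv2.minAreaRect((P[:,1:]*1000).astype(np.float32));th=np.radians(r[2])
print(r,"end yz",r[0][0]+41*np.sin(th),r[0][1]-41*np.cos(th),"x",P[:,0].min(),P[:,0].max(),"lowest z",P[:,2].min())
cv2.imwrite(f'pics/z{k}.png',cv2.resize(c['frame'][120:320,280:480,::-1],None,fx=3,fy=3))
cv2.imwrite(f'pics/z{k}t.png',cv2.resize(o['top']['frame'][80:280,270:470,::-1],None,fx=3,fy=3))
E
python3 m.py 14
```

```text
time_s: 19.02
ee_pos: [0.6533, -0.2517, 0.3193]
eef_rot: [0.487, 0.495, 0.518, -0.499]
force: [-1.2, -1.0, -0.6]
finger_gap: 0.112
t 19.02 tcp [ 0.6533 -0.2517  0.3193] gap 0.112 F [-1.2 -1.  -0.6] q7 0.59 toolx [-0.034  0.027 -0.999] tooly deg 0.7
shift tool [0.0041 0.0038 0.003 ]
turn deg [   0.6 -179.4]
((-158.9920654296875, 196.680419921875), (42.917240142822266, 78.48591613769531), 48.11007308959961) end yz -128.47047866744524 169.30465068126884 x 0.6406924667861367 0.6436345178467234 lowest z 0.15885336285789553
```

View pics/z14.png

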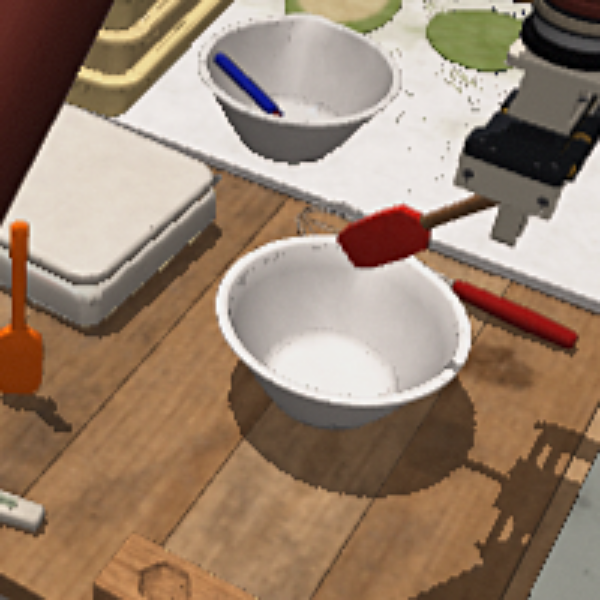

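View pics/z14t.png

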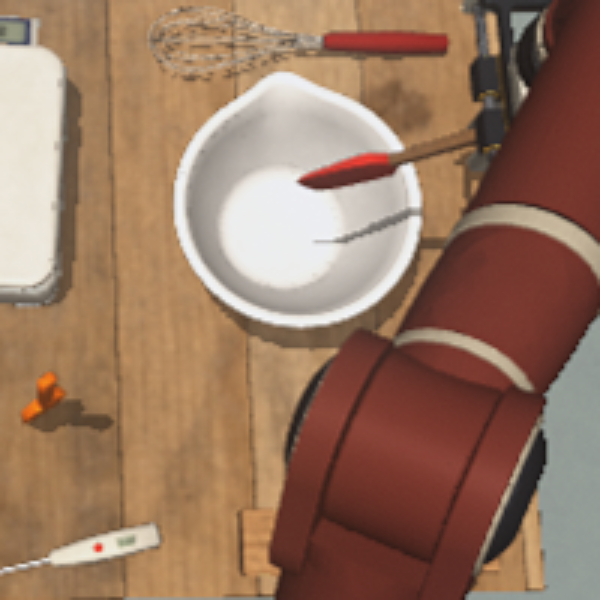

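Slant about 48° with the blade end about 7 cm above the rim. I'll lower it 2 cm, let it settle, and check again, including that the brush and the bystanders are where they were.

```bash
python3 -m pendant '[[[0.01,0.003,0.002,0,0],[0.008,0.003,0,0,0],[0,0,0,0,0],[0,0,0,0,0],[0,0,0,0,0],[0,0,0,0,0]]]' 50; python3 m.py 15; python3 - <<'E'
from h import *
o=pickle.load(open("cams.pkl","rb"))
for n in("scene","top"):
    a=cv2.imread(f"pics/{n}1.png").astype(int);b=o[n]["frame"][...,::-1].astype(int)
    cv2.imwrite(f"pics/d{n}.png",np.hstack([b.astype(np.uint8)[150:310,120:320],(np.abs(a-b).clip(0,255)).astype(np.uint8)[150:310,120:320]]).repeat(2,0).repeat(2,1))
T=o["top"];r=T["frame"].astype(int);m=((r.min(2)>120)&(r.max(2)-r.min(2)<40)).astype(np.uint8);k=np.zeros_like(m);k[95:200,320:420]=m[95:200,320:420]
cn=max(cv2.findContours(k,0,2)[0],key=cv2.contourArea);print(cv2.boundingRect(cn))
E
```

```text
time_s: 19.88
ee_pos: [0.6569, -0.2527, 0.3004]
eef_rot: [0.486, 0.496, 0.518, -0.499]
force: [-0.0, 0.5, -1.2]
finger_gap: 0.114
t 19.88 tcp [ 0.6569 -0.2527  0.3004] gap 0.114 F [-0.   0.5 -1.2] q7 0.59 toolx [-0.035  0.028 -0.999] tooly deg 0.6
shift tool [-0.0146 -0.0004  0.0014]
turn deg [   0.6 -179.4]
((-159.70257568359375, 178.25436401367188), (44.8505973815918, 79.51924896240234), 42.97642135620117) end yz -131.752985071037 148.25735775320516 x 0.6452461242066758 0.6480109697902946 lowest z 0.14501979740527116
(328, 104, 83, 86)
```

View pics/dscene.png

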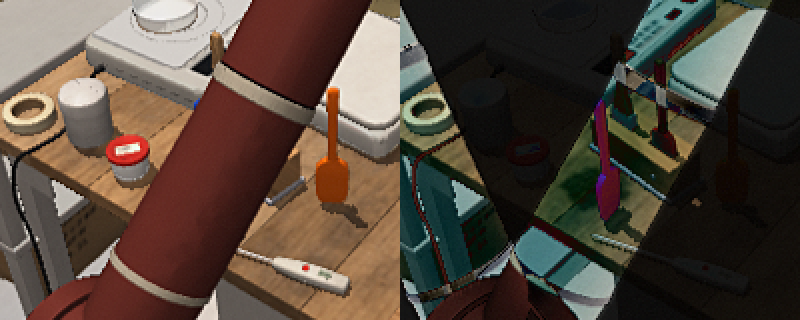

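View pics/z15t.png

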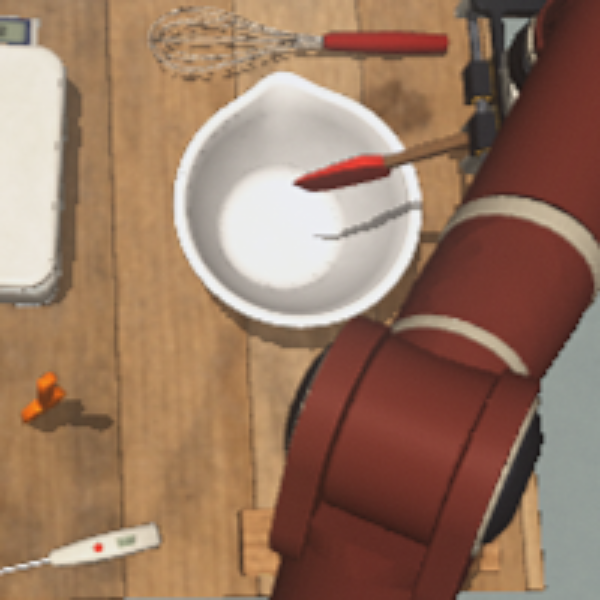

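View pics/z15.png

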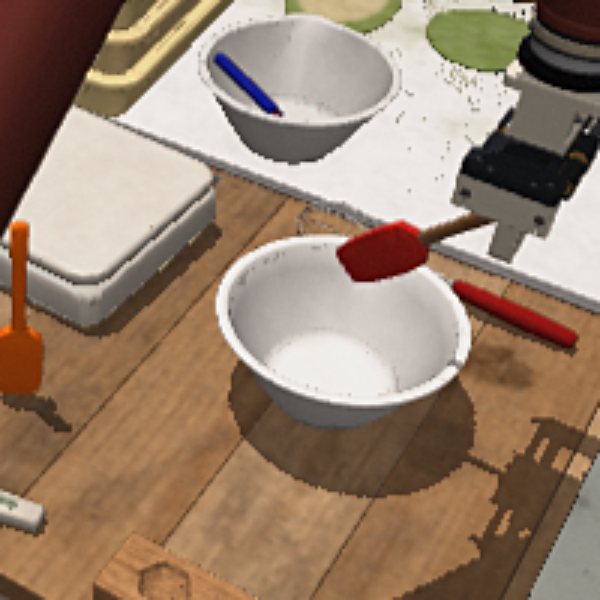

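The bowl, tub and shaker are unchanged and the blade end is over the bowl. The slant read 48° and then 43°, so I'll check once more whether the spatula is slowly swinging in the grip.

```bash
python3 -m pendant '[[[0,0,0,0,0],[0,0,0,0,0],[0,0,0,0,0],[0,0,0,0,0],[0,0,0,0,0],[0,0,0,0,0],[0,0,0,0,0],[0,0,0,0,0]]]' 60; python3 m.py 16; python3 - <<'E'
from h import *
a=cv2.imread("pics/scene15.png").astype(int);b=cv2.imread("pics/scene16.png").astype(int)
print(np.abs(a-b)[180:240,380:470].max(2).mean(), (np.abs(a-b)[180:240,380:470].max(2)>40).sum())
c=pickle.load(open("cams.pkl","rb"))["scene"]
for k in(14,15,16):
    c["frame"]=cv2.imread(f"pics/scene{k}.png")[...,::-1];cn=redmask(c,(150,240,370,440));print(k,cv2.boundingRect(cn),cv2.contourArea(cn),cv2.minAreaRect(cn))
a=cv2.imread("pics/top1.png").astype(int);b=cv2.imread("pics/top16.png").astype(int);d=np.abs(a-b).max(2)[180:290,80:320];print("block/bystander region top diff >60 px:",(d>60).sum())
E
```

```text
time_s: 20.98
ee_pos: [0.6569, -0.2527, 0.3006]
eef_rot: [0.487, 0.496, 0.518, -0.499]
force: [0.2, -0.1, -1.3]
finger_gap: 0.113
t 20.98 tcp [ 0.6569 -0.2527  0.3006] gap 0.113 F [ 0.2 -0.1 -1.3] q7 0.59 toolx [-0.035  0.028 -0.999] tooly deg 0.6
shift tool [-0.0145 -0.0004  0.0014]
turn deg [   0.6 -179.4]
((-158.6655731201172, 177.98562622070312), (44.261474609375, 80.73765563964844), 46.073970794677734) end yz -129.13589596718032 149.5427331322123 x 0.6452829570459259 0.6480354347570343 lowest z 0.1449883753359852
1.8957407407407407 13
14 (393, 189, 30, 20) 348.0 ((407.96551513671875, 198.913818359375), (16.155494689941406, 27.482912063598633), 68.19859313964844)
15 (392, 194, 31, 19) 345.0 ((407.3103332519531, 203.7758331298828), (16.89827537536621, 28.597082138061523), 68.19859313964844)
16 (392, 194, 31, 19) 346.5 ((407.20001220703125, 203.59999084472656), (16.443843841552734, 29.092952728271484), 71.56504821777344)
block/bystander region top diff >60 px: 134
```

```bash
python3 - <<'E'
import cv2,numpy as np
a=cv2.imread("pics/top1.png");b=cv2.imread("pics/top16.png")
cv2.imwrite("pics/tt.png",cv2.resize(np.vstack([a[190:280,90:310],b[190:280,90:310]]),None,fx=3,fy=3))
E
```

```text
(no output)
```

View pics/tt.png

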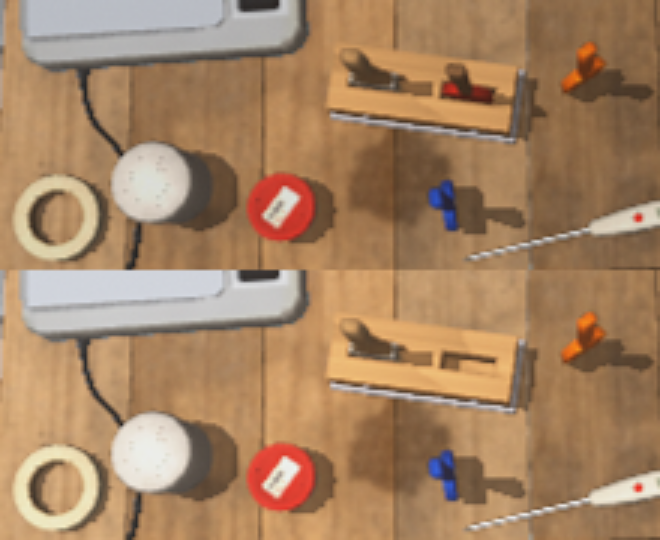

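Comparing before and after, only the red spatula has left the block. The brush, tub, shaker, blue and orange spatulas stand as they did.

```bash
python3 -c "
from station import manip
print(manip.job_done())"
```

```text
the job is handed in; nothing more can be done
None
```

The spatula is held slanting over the middle of the bowl, and I handed the job in at about 21 s of the 32 s; no verdict is reported.

- **What I did:** I gripped the handle and drew the spatula straight up out of its slot to about 0.13 m at the blade end. The moves only turn the tool about the finger axis, so I got the slant by pressing the blade corner on bare table and letting the spatula pivot in a light grip. I then tightened to 50 N (60 N at the end) and carried it over the bowl.
- **First try fell short:** the first pivot came out at about 35°, so I went back and repeated it.
- **Final pose:** my last three outline measurements of the slant were 48°, 43° and 46°. They scatter by a few degrees because the blade is only about 30 pixels long. Two pictures about 1 s apart showed the blade staying still. The blade end is near (0.65, -0.13, 0.15), within about 1 cm sideways of the bowl centre and about 5.5 cm above the rim.
- **Surroundings:** the pictures show the bowl unmoved to within a pixel. The brush, tub, shaker and the other spatulas look as they were at the start.
- **Disagreements:** cruder slant estimates taken after the first pivot (37–44°) disagreed with the outline method. I trusted the outline. The spatula also slid a few millimetres up in the grip when the blade first touched the table.

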